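Make up two control-panel kits

TASK

Make up the two panel kits from the parts on the bench: the blue tray gets the contactor in its long bay and the green push-button and the grey cable gland in its two small bays, one in each; the yellow tray, which already has its black gland, gets the circuit breaker in its long bay and the red push-button in its free small bay. Set every part down flat on the floor of its bay, the same way up as it stands now, without dropping it. Leave the black gland, the blue relay and the screwdriver where they are.

Things in the scene. Friction and masses are not known exactly. Their poses are not given: they have to be found in the camera images.
- tray_blue: blue shallow kit tray, fixed, 125 (x) by 157 mm (y), floor 3 mm thick, rim and dividers 3 mm wide with tops 10 mm above the bench. Origin: centre of its underside. On its -y side one long bay, 118 x 74 mm inside, centre (0, -38.5) mm; on its +y side two small bays, each 58 (x) by 74 mm (y), centres (-30.5, 38.5) and (30.5, 38.5) mm. Empty at the start.
- tray_yellow: yellow shallow kit tray, fixed, 125 (x) by 157 mm (y), floor 3 mm thick, rim and dividers 3 mm wide with tops 10 mm above the bench. Origin: centre of its underside. On its -y side one long bay, 118 x 74 mm inside, centre (0, -38.5) mm; on its +y side two small bays, each 58 (x) by 74 mm (y), centres (-30.5, 38.5) and (30.5, 38.5) mm. Black gland in its small bay at x +30.5.
- contactor_c (a point): contactor (magnetic motor switch), cream-white block on a grey base, blue stripe and black square on its top, rows of terminal screws; lying on its back, face up. 58 mm (x) by 45 mm (y), 60 mm high (the top 16 mm only 34 mm long in x), 0.2 kg. This point: its centre, 30 mm above its underside; z up. Grip it across y (45 mm, flat sides over the whole height).
- breaker_c (a point): two-pole circuit breaker, dark grey with an orange toggle on top; lying on its back, toggle up. 85 mm (x) by 36 mm (y), 68 mm high (46 mm high at the ends, the raised middle 46 mm long in x) and the toggle 7 mm above that; 0.24 kg. This point: its centre, 34 mm above its underside; z up. Grip it across y (36 mm, flat sides over the whole height).
- green_button_c (a point): push-button with a green cap, standing upright with its cap on top: black contact block 40 mm (x) by 30 mm (y), 36 mm high, then a grey 34 x 30 mm adapter up to 44 mm, a steel bezel 30 mm across and a round green cap 24 mm across; 62 mm high in all, 0.07 kg. This point: its centre, 31 mm above its underside; z up. Grip it across y (30 mm, flat sides from the underside to 44 mm).
- red_button_c (a point): push-button with a red cap, standing upright with its cap on top: black contact block 40 mm (x) by 30 mm (y), 36 mm high, then a grey 34 x 30 mm adapter up to 44 mm, a steel bezel 30 mm across and a round red cap 24 mm across; 62 mm high in all, 0.07 kg. This point: its centre, 31 mm above its underside; z up. Grip it across y (30 mm, flat sides from the underside to 44 mm).
- grey_gland_c (a point): light grey cable gland, standing upright on its locknut: ribbed round body 36 mm across with a domed top, 58 mm high, 0.05 kg. This point: its centre, 29 mm above its underside; z up. Round: grip it across any diameter, 36 mm, between 16 and 46 mm above its underside.
- black_gland_c (a point): black cable gland, already in the yellow tray, not to be moved; standing upright on its locknut: ribbed round body 36 mm across with a domed top, 58 mm high, 0.05 kg. This point: its centre, 29 mm above its underside; z up. 
- relay_c (a point): blue relay on a black socket, not wanted in either kit, not to be moved; 48 mm (x) by 28 mm (y), 60 mm high. This point: its centre, 30 mm above its underside.
- screwdriver: screwdriver with a red handle lying on the bench between the trays, 180 mm long, under 35 mm high, along its x, not to be moved. Origin: on the bench under its middle.

How it is judged:
By the outcome, as a careful person would: the job done as asked, in the order asked, and still so for the second after the job is handed in, with the robot touching nothing.
It also fails if it takes over 128 s, if anything falls off the work surface, if the arm or the gripper's body presses on something with over 40 N, if the wrist force passes 120 N, or if a joint passes its speed limit or range.

ROBOT

A 6-joint arm with a two-finger parallel gripper is mounted at the origin on the work surface. World frame = base frame: x ahead of the robot, y to its left, z up, the work surface at z = 0. Lengths are in m, angles in degrees, forces in N, time in s.
With the tool pointing down it reaches from about 0.4 to 0.825 m from the base axis. Payload 7 kg.
Tool frame: the origin (TCP) lies at the very end of the fingers, on their centre line; the grasp point (between the pads) lies 19 mm behind it; z points along the fingers, y is the line along which they close (so a half turn about z gives the same grasp; the last joint's range is limited). The gripper opens to 88 mm and grips with 3 to 60 N. Pads are 19 mm wide; open, the fingers measure 130 mm over their backs; the gripper's body (78 mm by 193 mm) begins 47 mm behind the grasp point.
Start: joints at [91.908, 20.546, 0.682, 0, -70.136, -16.507], TCP at [0.17, 0.653, 0.227] pointing down, gripper open.
Joint ranges: [-176.03, 176.03], [-82.01, 121.73], [-58.28, 71.71], [-173.87, 95.51], [-174.79, -0.11], [-173.66, 173.66]. Speed limits (degrees/s): [136.94, 136.94, 172.46, 180, 180, 180].

INTERFACE

Orientations are given as [roll, pitch, yaw] about the fixed x, y, z axes, in that order (R = Rz(yaw) Ry(pitch) Rx(roll)).
In Python, from plant import ctrl gives the robot as it stands.
- The arm moves only by the tool carry_out, never from a script. Its argument "deltas" is a list that holds one entry, the list of rows, each a list of 5 numbers: the shift along the tool's x, y, z scaled (see below), then the turn about the tool's z scaled (see below), then the opening, from -1 (shut) to 1 (fully open). A call has 1 to 5 rows; each row is the pose to reach, as a shift and turn from the pose commanded when the call began, along the tool's axes at that moment, turning the shorter way round; what a row does not reach only later rows make up. The controller multiplies each number of a shift by 20 cm and each number of a turn by 2 pi rad. A row lasts 1/10 s, in which the tool goes at most 50 mm and 8.59 degrees, less where a joint would pass 70% of its speed; a pose out of reach is approached as far as the arm can. A call with a number of a shift or a turn outside -1 to 1 is refused whole. A call with a gripper value outside its range is refused whole. The fingers move at their own pace and stop on an object; the grip force is fixed at half the most. Time passes only in rows, so rows that repeat a pose let the fingers close. It gives the time, the measured TCP pose, the force, the opening and the grip force at its end, in the units of the state.
- ctrl.get_obs(): the state, without advancing time (a new reading comes with each control period).
- ctrl.snapshot(name): name is "side" or "top" or "wrist"; returns a dict with "color" (384x512x3 uint8, red, green, blue), "camera_matrix" (3x3 intrinsics, pixels), "R" (3x3) and "t" (3): a world point X has camera coordinates R X + t. Camera axes: x right, y down, z forward; pixel columns grow to the right and rows downward; lengths in m; the calibration is good to about 2 mm. A picture is of the moment at which its call begins. There is no depth.
- ctrl.close_job(): hands the job in; it is judged then, once.
Trained networks look in a picture, given as the dict that the camera call returned (one of the last four; its "shot" number tells which), for a name from the list of things; names that differ only in an ending like _2 or _b are one class to them, and where a whole thing is asked for, a point or a joint stands for the part that bears it (a point fixed in the world has none). Each returns a list of dicts, best first, with "p" (0 to 1); they miss things now and then, are a little off and sometimes report something else, mostly with a low value. They report only what shows in the picture. A call takes as long as a camera call.
- ctrl.search_frame(picture, name): "centre" ([column, row] in pixels, amid what is visible of it).
- ctrl.silhouettes(picture, name): "mask" (384x512 bool, what is visible of it) and "centre" ([column, row] in pixels, amid what is visible of it).
- ctrl.spot_point(picture, name): "centre" ([column, row] in pixels: a listed point, or the origin of a listed thing).
The state is a dict: "clock": time; "joint_pos": joint angles; "qvel": joint speeds; "tau": joint torques, N m; "tool_pos": TCP position; "orientation": TCP orientation; "force": force on the tool from outside, world axes, zero at the start; "moment": the same for the moment, N m; "opening": finger opening in m; "gripper_force": force on a finger pad.
Only numpy, scipy, OpenCV 4.12 (cv2) and the standard library are available. Lean on these libraries where they do the work, as an engineer would, in place of code of your own. Each camera call takes 0.05 s, during which the arm holds its last target. There are 200 camera calls.

## Working session

There is one attempt and no reset: what is moved stays moved. The work goes in short steps, Python scripts to look and compute and a tool call to move; the robot and the scene stay as the last step left them, time stands still between calls to the robot, and variables do not carry over. Pictures are saved under pics/ and viewed, at most 14 in all, crops included, and the job is handed in when it is done.

Besides the shell and the picture viewer there is one more tool, called after "Request:" as name(argument=value, ...) on one line, values as JSON. carry_out: Moves the arm, as the interface text tells. Its arguments: {"type":"object","properties":{"deltas":{"type":"array"}},"required":["deltas"]}

```bash
mkdir -p pics; ls; cat > h.py <<'E'
import numpy as np, cv2
from plant import ctrl
def ray(s,px):
    K=np.array(s["camera_matrix"]);R=np.array(s["R"]);t=np.array(s["t"])
    return -R.T@t, R.T@np.linalg.inv(K)@np.array([px[0],px[1],1.])
def atz(s,px,z):
    o,d=ray(s,px); return o+d*(z-o[2])/d[2]
def save(s,n,k=1.5): cv2.imwrite(f"pics/{n}.png",cv2.resize(s["color"][:,:,::-1],None,fx=k,fy=k))
E
python3 - <<'E'
from h import *
o=ctrl.get_obs(); print(o)
Z=dict(tray_blue=0,tray_yellow=0,contactor_c=.03,breaker_c=.034,green_button_c=.031,red_button_c=.031,grey_gland_c=.029,black_gland_c=.032,relay_c=.03,screwdriver=0)
for c in ["top","side"]:
    s=ctrl.snapshot(c); save(s,c+"0"); print(c,-np.array(s["R"]).T@s["t"])
    for n,z in Z.items():
        for r in ctrl.spot_point(s,n)[:2]: print(c,n,round(r["p"],2),np.round(r["centre"]),np.round(atz(s,r["centre"],z),4))
E
```

```text
pics
{'clock': 0.0, 'joint_pos': array([ 9.19073985e+01,  2.05905420e+01,  6.32488317e-01, -2.18660034e-02,
       -7.01362349e+01, -1.65063236e+01]), 'qvel': array([-0.012215  , -0.06066067,  0.15210653, -0.01311856,  0.04622727,
       -0.0052007 ]), 'tau': array([ 3.16430132e-04, -5.82714593e+01,  2.93050826e+01,  6.99717432e+00,
        7.11073910e-03, -1.48600216e-04]), 'tool_pos': array([0.17003367, 0.65270643, 0.22561752]), 'orientation': array([ 1.79903756e+02, -7.08397130e-03, -1.46063658e+01]), 'force': array([0.26477894, 0.0561095 , 1.0110072 ]), 'moment': array([ 0.04441815,  0.02903111, -0.0155238 ]), 'gripper_force': 0.0, 'opening': 0.08748179138171105}
top [0.36354521 0.01414896 0.96460224]
top tray_blue 0.73 [191. 217.] [0.4966 0.1894 0.    ]
top tray_blue 0.16 [295. 155.] [ 0.6726 -0.0931  0.    ]
top tray_yellow 0.56 [322. 214.] [ 0.5074 -0.1635  0.    ]
top contactor_c 0.61 [290. 155.] [ 0.6621 -0.0786  0.03  ]
top breaker_c 0.78 [338. 157.] [ 0.6563 -0.2071  0.034 ]
top breaker_c 0.17 [320. 217.] [ 0.4942 -0.1523  0.034 ]
top green_button_c 0.74 [116. 216.] [0.492
[... 355 characters left out ...]
 0.    ]
side [0.43054686 1.06703695 0.69421174]
side tray_yellow 0.56 [293. 190.] [ 0.5003 -0.1702  0.    ]
side contactor_c 0.94 [234. 192.] [ 0.6634 -0.0831  0.03  ]
side breaker_c 0.98 [246. 173.] [ 0.6468 -0.1918  0.034 ]
side green_button_c 0.83 [272. 314.] [0.501  0.3875 0.031 ]
side red_button_c 0.64 [223. 215.] [0.6687 0.045  0.031 ]
side grey_gland_c 0.74 [289. 264.] [0.4827 0.2244 0.029 ]
side grey_gland_c 0.57 [301. 153.] [ 0.491  -0.3704  0.029 ]
side black_gland_c 0.64 [281. 187.] [ 0.5332 -0.1216  0.032 ]
side black_gland_c 0.48 [237. 194.] [ 0.6528 -0.0683  0.032 ]
side relay_c 0.87 [211. 252.] [0.6659 0.2047 0.03  ]
side screwdriver 0.67 [299. 219.] [ 0.4744 -0.0086  0.    ]
```

View pics/top0.png

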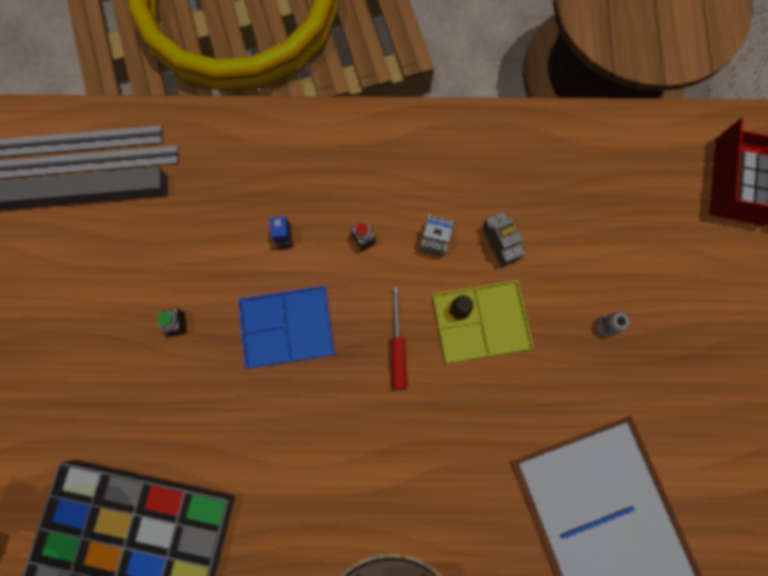

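View pics/side0.png

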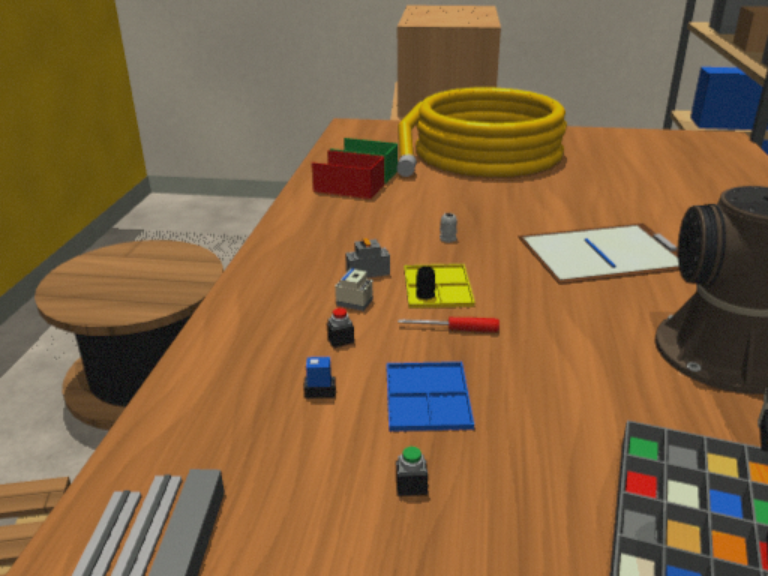

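The top view shows the blue tray near (290,327) in the enlarged picture and the yellow one near (482,322). Small bays are on the left (+y), the black gland at (461,306) and the screwdriver along column 398. The side view agrees, and the gland off to the right is at (-0.38 y). Next I'll fit the tray yaws.

```bash
cat >> h.py <<'E'
def fit(s,name,z,k=0):
    "centre and yaw (mod 90, long side) of the mask outline projected on height z"
    r=ctrl.silhouettes(s,name)[k]; ys,xs=np.nonzero(r["mask"])
    P=np.array([atz(s,(x,y),z)[:2] for x,y in zip(xs,ys)])
    (c,sz,a)=cv2.minAreaRect((P*1000).astype(np.float32))
    return r["p"],np.round(c,1),np.round(sz,1),round(a,1)
def W(v):
    "world shift -> tool shift units for carry_out"
    from scipy.spatial.transform import Rotation as Ro
    o=ctrl.get_obs(); return np.round(Ro.from_euler("xyz",o["orientation"],degrees=True).inv().apply(v)/.2,3)
E
python3 - <<'E'
from h import *
s=ctrl.snapshot("top")
for n,z in [("tray_blue",.008),("tray_yellow",.008),("contactor_c",.04),("breaker_c",.04),("green_button_c",.03),("red_button_c",.03)]: print(n,fit(s,n,z))
w=ctrl.snapshot("wrist"); save(w,"w0",1); o=ctrl.get_obs(); print(-np.array(w["R"]).T@w["t"]-o["tool_pos"],np.array(w["R"])[2])
print(W(np.array([.663,-.08,.227])-o["tool_pos"]))
E
```

```text
tray_blue (0.71, array([495.8, 188.3]), array([126. , 157.8]), 9.2)
tray_yellow (0.88, array([ 507.5, -160.3]), array([127.3, 159.7]), 9.0)
contactor_c (0.89, array([655.2, -79.5]), array([44.7, 68.6]), 76.0)
breaker_c (0.79, array([ 651.6, -200.2]), array([91.4, 57.9]), 24.0)
green_button_c (0.82, array([497.4, 381.2]), array([47.8, 49.8]), 12.7)
red_button_c (0.47, array([656.7,  52.2]), array([47.7, 32.9]), 27.9)
[ 0.07515271 -0.019892    0.15936651] [-0.27557415  0.07179229 -0.9585952 ]
[ 3.309e+00  2.926e+00 -2.000e-03]
```

Request:
carry_out(deltas=[[[0.66,0.585,0,0,1],[0.66,0.585,0,0,1],[0.66,0.585,0,0,1],[0.66,0.585,0,0,1],[0.66,0.585,0,0,1]]])

```text
clock: 2.0
tool_pos: [0.27, 0.504, 0.2274]
orientation: [-180.0, 0.0, -14.7]
force: [-0.3, 1.3, 0.9]
opening: 0.0879
gripper_force: 0.0
```

Request:
carry_out(deltas=[[[0.66,0.585,0,0,1],[0.66,0.585,0,0,1],[0.66,0.585,0,0,1],[0.66,0.585,0,0,1],[0.66,0.585,0,0,1]]])

```text
clock: 2.5
tool_pos: [0.3679, 0.3581, 0.227]
orientation: [-180.0, -0.0, -14.8]
force: [0.6, 1.2, 0.2]
opening: 0.0875
gripper_force: 0.0
```

Request:
carry_out(deltas=[[[0.66,0.585,0,0,1],[0.66,0.585,0,0,1],[0.66,0.585,0,0,1],[0.66,0.585,0,0,1],[0.66,0.585,0,0,1]]])

```text
clock: 3.0
tool_pos: [0.4662, 0.2122, 0.2265]
orientation: [180.0, -0.0, -14.8]
force: [0.7, -0.0, 0.3]
opening: 0.0878
gripper_force: 0.0
```

Request:
carry_out(deltas=[[[0.66,0.585,0,0,1],[0.66,0.585,0,0,1],[0.66,0.585,0,0,1],[0.66,0.585,0,0,1],[0.66,0.585,0,0,1]]])

```text
clock: 3.5
tool_pos: [0.5647, 0.0659, 0.226]
orientation: [180.0, 0.0, -14.7]
force: [0.6, 0.6, -0.8]
opening: 0.0875
gripper_force: 0.0
```

Request:
carry_out(deltas=[[[0.66,0.585,0,0,1],[0.66,0.585,0,0,1],[0.66,0.585,0,0,1],[0.66,0.585,0,0,1],[0.66,0.585,0,0,1]]])

```text
clock: 4.0
tool_pos: [0.6629, -0.0805, 0.2252]
orientation: [180.0, 0.1, -14.7]
force: [-0.1, 0.4, -1.0]
opening: 0.0878
gripper_force: 0.0
```

```bash
cat >> h.py <<'E'
def look(n,name,zc,ztop):
    s=ctrl.snapshot("wrist"); save(s,n,1.2); o=ctrl.get_obs()
    print("tcp",np.round(o["tool_pos"],4),np.round(o["orientation"],1))
    for r in ctrl.spot_point(s,name)[:2]:
        p=atz(s,r["centre"],zc); d=p-o["tool_pos"]; d[2]=0
        print(round(r["p"],2),np.round(r["centre"]),"world",np.round(p,4),"units",W(d))
    try: print("fit",fit(s,name,ztop))
    except Exception as e: print(e)
    return s
E
python3 -c "
from h import *
look('w1','contactor_c',.03,.03)"
```

```text
tcp [ 0.6621 -0.0792  0.2254] [ 1.80e+02  1.00e-01 -1.47e+01]
0.92 [256. 168.] world [ 0.6615 -0.0815  0.03  ] units [0.    0.012 0.   ]
fit (0.82, array([661. , -79.3]), array([48.8, 64.9]), 75.3)
```

View pics/w1.png

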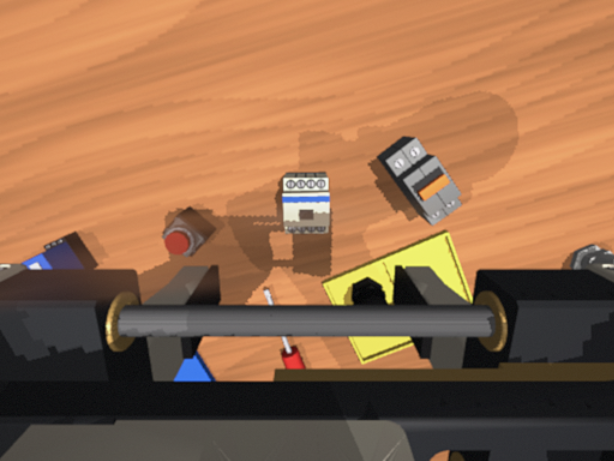

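The contactor is squarely between the fingers (pixels ~(305,203) enlarged), aligned to the tool.

Request:
carry_out(deltas=[[[0,0.01,0.9,0,1],[0,0.01,0.9,0,1],[0,0.01,0.9,0,1],[0,0.01,0.9,0,1],[0,0.01,0.9,0,1]]])

```text
clock: 4.65
tool_pos: [0.6572, -0.0796, 0.0422]
orientation: [179.9, 0.4, -14.5]
force: [-1.3, 0.8, 0.2]
opening: 0.0875
gripper_force: 0.0
```

Request:
carry_out(deltas=[[[0,0,0.07,0,1],[0,0,0.13,0,1],[0,0,0.13,0,1],[0,0,0.13,0,-0.2],[0,0,0.13,0,-0.2]]])

```text
clock: 5.15
tool_pos: [0.6616, -0.0812, 0.0217]
orientation: [-180.0, -0.1, -14.6]
force: [1.1, 0.3, 0.2]
opening: 0.0769
gripper_force: 0.0
```

Request:
carry_out(deltas=[[[0,0,0,0,-1],[0,0,0,0,-1],[0,0,0,0,-1],[0,0,0,0,-1],[0,0,0,0,-1]]])

```text
clock: 5.65
tool_pos: [0.6611, -0.0812, 0.0207]
orientation: [-180.0, -0.0, -14.6]
force: [0.0, 1.2, 0.5]
opening: 0.0448
gripper_force: 30.0
```

Request:
carry_out(deltas=[[[0,0,-0.2,0,-1],[0,0,-0.5,0,-1],[0,0,-0.5,0,-1],[0,0,-0.5,0,-1]]])

```text
clock: 6.05
tool_pos: [0.6622, -0.0811, 0.1231]
orientation: [-179.9, -0.2, -14.6]
force: [0.1, -0.0, -2.4]
opening: 0.0449
gripper_force: 30.0
```

Request:
carry_out(deltas=[[[-0.13,-0.11,0,0,-1],[-0.3,-0.25,0,0,-1],[-0.53,-0.46,0,0,-1],[-0.53,-0.46,0,0,-1],[-0.53,-0.46,0,0,-1]]])

```text
clock: 6.55
tool_pos: [0.5794, 0.0359, 0.1191]
orientation: [179.9, 0.1, -14.5]
force: [0.6, 0.5, -1.9]
opening: 0.0449
gripper_force: 30.0
```

Request:
carry_out(deltas=[[[-0.18,-0.15,0,-0.02,-1],[-0.36,-0.31,0,-0.04,-1],[-0.53,-0.46,0,-0.066,-1],[-0.53,-0.46,0,-0.066,-1],[-0.53,-0.46,0,-0.066,-1]]])

```text
clock: 7.05
tool_pos: [0.5017, 0.1505, 0.1197]
orientation: [180.0, 0.1, 9.2]
force: [0.0, 0.0, -1.8]
opening: 0.0448
gripper_force: 30.0
```

```bash
python3 -c "
from h import *
s=look('w2','tray_blue',0,.008)
t=ctrl.snapshot('top'); print(fit(t,'tray_blue',.008))"
```

```text
tcp [0.5021 0.1498 0.1198] [1.8e+02 1.0e-01 9.1e+00]
0.73 [217. 180.] world [0.4984 0.1879 0.    ] units [ 0.011 -0.191 -0.   ]
fit (0.98, array([499.4, 189.9]), array([118.7, 158.7]), 9.3)
(0.69, array([464.1, 182.5]), array([ 63.8, 160.8]), 8.7)
```

View pics/w2.png

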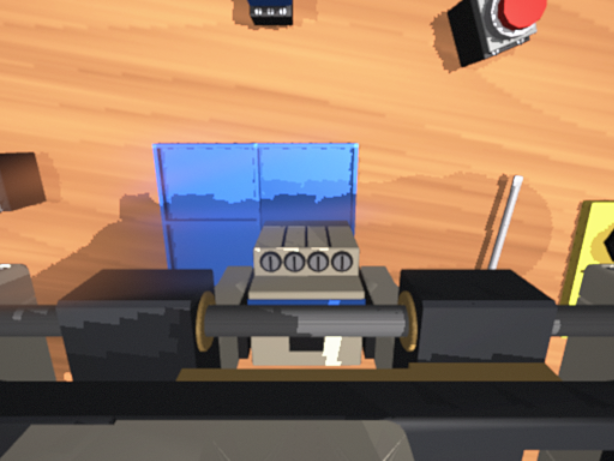

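Request:
carry_out(deltas=[[[0,0,0.15,0,-1],[0,0,0.3,0,-1],[0,0,0.43,0,-1],[0,0,0.46,0,-1],[0,0,0.47,0,-1]]])

```text
clock: 7.8
tool_pos: [0.5022, 0.1494, 0.026]
orientation: [179.9, 0.1, 9.1]
force: [0.6, 0.6, -2.3]
opening: 0.045
gripper_force: 30.0
```

Request:
carry_out(deltas=[[[0,0,0.005,0,-1],[0,0,0.01,0,-1],[0,0,0.01,0,-1],[0,0,0.01,0,-1]]])

```text
clock: 8.2
tool_pos: [0.5024, 0.1506, 0.0253]
orientation: [-180.0, -0.1, 9.2]
force: [-1.5, -0.1, -1.2]
opening: 0.045
gripper_force: 30.0
```

Request:
carry_out(deltas=[[[0,0,0.005,0,-1],[0,0,0.005,0,-1],[0,0,0.005,0,-1]]])

```text
clock: 8.5
tool_pos: [0.5021, 0.1504, 0.0237]
orientation: [-180.0, -0.0, 9.2]
force: [-0.2, 0.9, -0.3]
opening: 0.0445
gripper_force: 30.0
```

Request:
carry_out(deltas=[[[0,0,0.005,0,-1],[0,0,0.005,0,-1],[0,0,0.005,0,-1]]])

```text
clock: 8.8
tool_pos: [0.5021, 0.1504, 0.0237]
orientation: [-180.0, -0.0, 9.2]
force: [-5.2, 0.5, 11.7]
opening: 0.0449
gripper_force: 30.0
```

Request:
carry_out(deltas=[[[0,0,-0.005,0,0.5],[0,0,-0.005,0,0.5],[0,0,-0.005,0,0.5],[0,0,-0.005,0,0.5],[0,0,-0.005,0,0.5]]])

```text
clock: 9.3
tool_pos: [0.5021, 0.1502, 0.0234]
orientation: [180.0, 0.0, 9.2]
force: [0.2, 0.0, -0.0]
opening: 0.0655
gripper_force: 0.0
```

Request:
carry_out(deltas=[[[0,0,-0.1,0,0.5],[0,0,-0.3,0,0.5],[0,0,-0.55,0,0.5],[0,0,-0.8,0,0.5],[0,0,-0.8,0,0.5]]])

```text
clock: 9.8
tool_pos: [0.5057, 0.1521, 0.1909]
orientation: [-179.8, -0.7, 9.2]
force: [0.5, 1.4, -1.1]
opening: 0.0659
gripper_force: 0.0
```

Request:
carry_out(deltas=[[[0.08,-0.25,0,0,1],[0.08,-0.5,0,0,1],[0.08,-0.575,0,0,1],[0.08,-0.575,0,0,1]]])

```text
clock: 10.2
tool_pos: [0.4992, 0.2685, 0.183]
orientation: [180.0, 0.0, 9.3]
force: [0.0, -0.6, 0.2]
opening: 0.0867
gripper_force: 0.0
```

Request:
carry_out(deltas=[[[0.08,-0.25,0,0,1],[0.08,-0.5,0,0,1],[0.08,-0.575,0,0,1],[0.08,-0.575,0,0,1]]])

```text
clock: 10.6
tool_pos: [0.4966, 0.3837, 0.1827]
orientation: [180.0, 0.1, 9.3]
force: [0.2, -1.0, 0.6]
opening: 0.0875
gripper_force: 0.0
```

```bash
python3 -c "
from h import *
s=look('w3','green_button_c',.031,.031)"
```

```text
tcp [0.4967 0.3823 0.1828] [1.799e+02 1.000e-01 9.200e+00]
0.83 [257. 171.] world [0.5016 0.3815 0.031 ] units [ 0.024  0.008 -0.   ]
fit (0.6, array([502.3, 382.8]), array([45.7, 31.8]), 9.3)
```

View pics/w3.png

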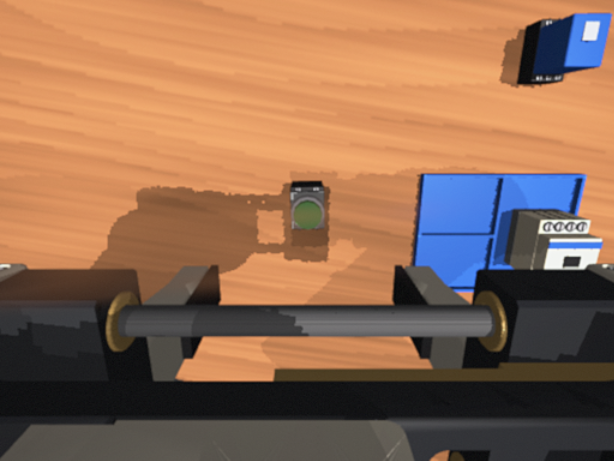

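Contactor sits in the long bay; the green button at ~(308,210) is aligned with the tool.

Request:
carry_out(deltas=[[[0.02,0.005,0.25,0,1],[0.02,0.005,0.5,0,1],[0.02,0.005,0.7,0,1],[0.02,0.005,0.8,0,1],[0.02,0.005,0.83,0,1]]])

```text
clock: 11.25
tool_pos: [0.5004, 0.3791, 0.0151]
orientation: [179.8, 0.2, 9.1]
force: [-0.1, 0.7, -0.1]
opening: 0.0876
gripper_force: 0.0
```

Request:
carry_out(deltas=[[[0,0,0,0,-1],[0,0,0,0,-1],[0,0,0,0,-1],[0,0,0,0,-1],[0,0,0,0,-1]]])

```text
clock: 11.75
tool_pos: [0.5015, 0.3825, 0.0185]
orientation: [-179.9, -0.1, 9.2]
force: [0.1, -0.4, 1.2]
opening: 0.0532
gripper_force: 0.0
```

Request:
carry_out(deltas=[[[0,0,0,0,-1],[0,0,0,0,-1]]])

```text
clock: 11.95
tool_pos: [0.5012, 0.3822, 0.0178]
orientation: [-180.0, -0.0, 9.2]
force: [0.6, 0.3, 0.3]
opening: 0.0374
gripper_force: 0.0
```

Request:
carry_out(deltas=[[[0,0,0,0,-1],[0,0,0,0,-1],[0,0,0,0,-1]]])

```text
clock: 12.25
tool_pos: [0.5012, 0.3823, 0.0177]
orientation: [-180.0, -0.0, 9.2]
force: [0.7, 0.3, 1.2]
opening: 0.0299
gripper_force: 30.0
```

Request:
carry_out(deltas=[[[0,0,-0.15,0,-1],[0,0,-0.3,0,-1],[0,0,-0.4,0,-1],[0,0,-0.4,0,-1]]])

```text
clock: 12.65
tool_pos: [0.5025, 0.3834, 0.1008]
orientation: [-179.8, -0.2, 9.2]
force: [0.3, 0.4, -0.1]
opening: 0.0297
gripper_force: 30.0
```

Request:
carry_out(deltas=[[[-0.017,0.2,0,0,-1],[-0.017,0.4,0,0,-1],[-0.017,0.6,0,0,-1],[-0.017,0.76,0,0,-1],[-0.017,0.76,0,0,-1]]])

```text
clock: 13.15
tool_pos: [0.5212, 0.2276, 0.0965]
orientation: [179.9, 0.1, 9.0]
force: [0.0, -0.3, -0.5]
opening: 0.0297
gripper_force: 30.0
```

Request:
carry_out(deltas=[[[0,0,0.1,0,-1],[0,0,0.2,0,-1],[0,0,0.3,0,-1],[0,0,0.35,0,-1],[0,0,0.35,0,-1]]])

```text
clock: 13.65
tool_pos: [0.5209, 0.2308, 0.0257]
orientation: [179.9, 0.2, 9.2]
force: [-0.2, -0.5, -0.0]
opening: 0.0297
gripper_force: 30.0
```

```bash
python3 -c "
from h import *
s=look('w4','tray_blue',0,.008)"
```

```text
tcp [0.5217 0.2313 0.0269] [1.799e+02 1.000e-01 9.200e+00]
fit (0.9, array([511.3, 190.5]), array([100.2, 161.3]), 9.1)
```

View pics/w4.png

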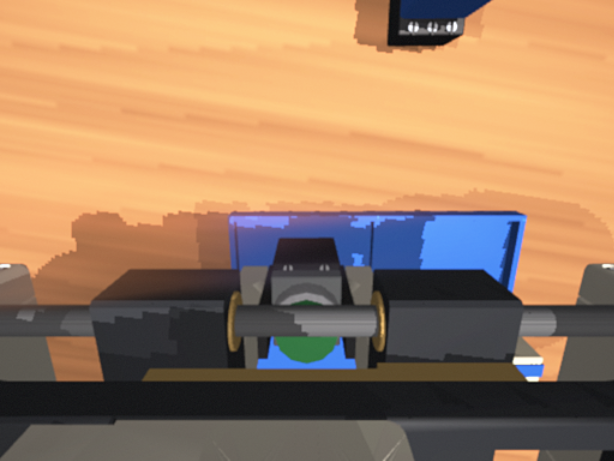

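Request:
carry_out(deltas=[[[0,0,0.01,0,-1],[0,0,0.02,0,-1],[0,0,0.025,0,-1],[0,0,0.025,0,-1],[0,0,0.025,0,-1]]])

```text
clock: 14.3
tool_pos: [0.5221, 0.2315, 0.0227]
orientation: [-180.0, -0.0, 9.2]
force: [0.2, 0.4, -0.7]
opening: 0.03
gripper_force: 30.0
```

Request:
carry_out(deltas=[[[0,0,0.004,0,-1],[0,0,0.004,0,-1],[0,0,0.004,0,-1]]])

```text
clock: 14.6
tool_pos: [0.522, 0.2315, 0.0218]
orientation: [180.0, 0.0, 9.2]
force: [-0.2, -0.7, -1.2]
opening: 0.03
gripper_force: 30.0
```

Request:
carry_out(deltas=[[[0,0,0.003,0,-1],[0,0,0.003,0,-1],[0,0,0.003,0,-1]]])

```text
clock: 14.9
tool_pos: [0.522, 0.2315, 0.0212]
orientation: [180.0, 0.0, 9.2]
force: [0.7, -0.2, 0.0]
opening: 0.0301
gripper_force: 30.0
```

Request:
carry_out(deltas=[[[0,0,0.004,0,-1],[0,0,0.004,0,-1],[0,0,0.004,0,-1]]])

```text
clock: 15.2
tool_pos: [0.5221, 0.2316, 0.0206]
orientation: [-180.0, -0.0, 9.2]
force: [-1.5, -0.0, 2.9]
opening: 0.03
gripper_force: 30.0
```

Request:
carry_out(deltas=[[[0,0,-0.004,0,0.14],[0,0,-0.004,0,0.14],[0,0,-0.004,0,0.14],[0,0,-0.004,0,0.14],[0,0,-0.004,0,0.14]]])

```text
clock: 15.7
tool_pos: [0.522, 0.2314, 0.0211]
orientation: [180.0, 0.0, 9.2]
force: [0.1, -0.2, -0.7]
opening: 0.0497
gripper_force: 0.0
```

Request:
carry_out(deltas=[[[0,0,-0.1,0,0.14],[0,0,-0.3,0,0.14],[0,0,-0.55,0,0.14],[0,0,-0.8,0,0.14],[0,0,-0.8,0,0.14]]])

```text
clock: 16.2
tool_pos: [0.5255, 0.2336, 0.189]
orientation: [-179.7, -0.7, 9.2]
force: [0.4, 0.4, -0.4]
opening: 0.0499
gripper_force: 0.0
```

Request:
carry_out(deltas=[[[-0.05,0.24,0,0,1],[-0.1,0.48,0,0,1],[-0.158,0.745,0,0,1],[-0.158,0.745,0,0,1],[-0.158,0.745,0,0,1]]])

```text
clock: 16.7
tool_pos: [0.5145, 0.0781, 0.1814]
orientation: [-180.0, -0.0, 9.0]
force: [-0.0, -0.1, 0.2]
opening: 0.0839
gripper_force: 0.0
```

Request:
carry_out(deltas=[[[-0.158,0.745,0,0,1],[-0.158,0.745,0,0,1],[-0.158,0.745,0,0,1],[-0.158,0.745,0,0,1]]])

```text
clock: 17.1
tool_pos: [0.5068, -0.0758, 0.181]
orientation: [180.0, 0.0, 9.0]
force: [-0.3, 0.5, 0.2]
opening: 0.0874
gripper_force: 0.0
```

Request:
carry_out(deltas=[[[-0.158,0.745,0,0,1],[-0.158,0.745,0,0,1],[-0.158,0.745,0,0,1],[-0.158,0.745,0,0,1]]])

```text
clock: 17.5
tool_pos: [0.4999, -0.2281, 0.1807]
orientation: [180.0, 0.0, 9.0]
force: [-0.4, 0.8, 0.4]
opening: 0.0877
gripper_force: 0.0
```

Request:
carry_out(deltas=[[[-0.158,0.745,0,0,1],[-0.158,0.745,0,0,1],[-0.158,0.745,0,0,1],[-0.158,0.745,0,0,1],[-0.158,0.745,0,0,1]]])

```text
clock: 18.0
tool_pos: [0.4926, -0.3771, 0.1802]
orientation: [-180.0, 0.1, 9.1]
force: [0.5, 0.4, -0.1]
opening: 0.0876
gripper_force: 0.0
```

```bash
python3 -c "
from h import *
s=look('w5','grey_gland_c',.029,.029)"
```

```text
tcp [ 0.4927 -0.3762  0.1805] [-180.     0.     9.2]
0.62 [266. 169.] world [ 0.502  -0.3887  0.029 ] units [ 0.036  0.07  -0.   ]
fit (0.85, array([ 501.4, -385.8]), array([46.6, 39.1]), 9.1)
```

View pics/w5.png

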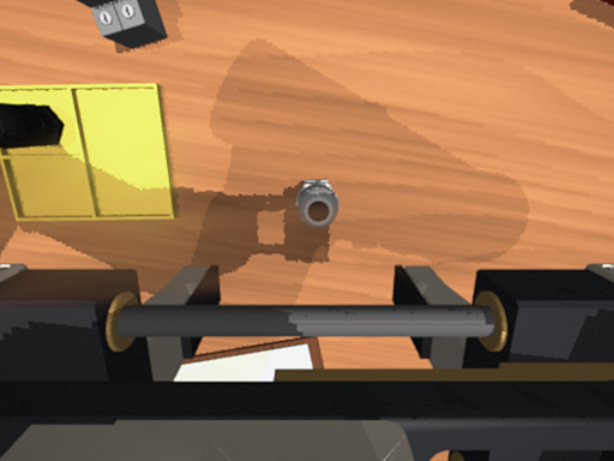

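The gland stands at (317,205) in the view, about 12 mm to tool +y.

Request:
carry_out(deltas=[[[0.04,0.065,0.25,0,1],[0.04,0.065,0.5,0,1],[0.04,0.065,0.7,0,1],[0.04,0.065,0.8,0,1],[0.04,0.065,0.825,0,1]]])

```text
clock: 18.65
tool_pos: [0.5011, -0.3862, 0.0136]
orientation: [-179.9, 0.2, 9.3]
force: [0.2, 0.1, 0.6]
opening: 0.0876
gripper_force: 0.0
```

Request:
carry_out(deltas=[[[0,0,0,0,-1],[0,0,0,0,-1],[0,0,0,0,-1],[0,0,0,0,-1],[0,0,0,0,-1]]])

```text
clock: 19.15
tool_pos: [0.5025, -0.3888, 0.0172]
orientation: [180.0, -0.1, 9.2]
force: [0.0, -1.4, 0.6]
opening: 0.0529
gripper_force: 0.0
```

Request:
carry_out(deltas=[[[0,0,0,0,-1],[0,0,0,0,-1],[0,0,0,0,-1],[0,0,0,0,-1]]])

```text
clock: 19.55
tool_pos: [0.5021, -0.3886, 0.0163]
orientation: [180.0, 0.0, 9.2]
force: [-0.4, 1.3, 3.2]
opening: 0.0355
gripper_force: 30.0
```

Request:
carry_out(deltas=[[[0,0,-0.15,0,-1],[0,0,-0.4,0,-1],[0,0,-0.6,0,-1],[0,0,-0.6,0,-1]]])

```text
clock: 19.95
tool_pos: [0.5054, -0.3905, 0.1428]
orientation: [179.6, -0.5, 9.2]
force: [1.6, -0.6, -0.9]
opening: 0.0358
gripper_force: 30.0
```

Request:
carry_out(deltas=[[[0.02,-0.15,0,0,-1],[0.04,-0.35,0,0,-1],[0.073,-0.56,0,0,-1],[0.073,-0.76,0,0,-1],[0.073,-0.76,0,0,-1]]])

```text
clock: 20.45
tool_pos: [0.4914, -0.2328, 0.1359]
orientation: [-179.9, 0.0, 9.3]
force: [-0.0, 0.3, 0.9]
opening: 0.0353
gripper_force: 30.0
```

Request:
carry_out(deltas=[[[0.073,-0.2,0,0,-1],[0.073,-0.4,0,0,-1],[0.073,-0.6,0,0,-1],[0.073,-0.76,0,0,-1]]])

```text
clock: 20.85
tool_pos: [0.482, -0.0825, 0.1357]
orientation: [-180.0, 0.0, 9.2]
force: [0.7, 0.5, -0.1]
opening: 0.0359
gripper_force: 30.0
```

Request:
carry_out(deltas=[[[0.073,-0.2,0,0,-1],[0.073,-0.4,0,0,-1],[0.073,-0.6,0,0,-1],[0.073,-0.76,0,0,-1]]])

```text
clock: 21.25
tool_pos: [0.4725, 0.0701, 0.1359]
orientation: [-180.0, 0.0, 9.2]
force: [0.7, 0.2, -0.5]
opening: 0.0352
gripper_force: 30.0
```

Request:
carry_out(deltas=[[[0.073,-0.2,0,0,-1],[0.073,-0.4,0,0,-1],[0.073,-0.6,0,0,-1],[0.073,-0.76,0,0,-1],[0.073,-0.76,0,0,-1]]])

```text
clock: 21.75
tool_pos: [0.4631, 0.224, 0.1358]
orientation: [-180.0, -0.0, 9.3]
force: [-0.0, -0.6, -1.2]
opening: 0.0355
gripper_force: 30.0
```

Request:
carry_out(deltas=[[[0,0,0.15,0,-1],[0,0,0.3,0,-1],[0,0,0.45,0,-1],[0,0,0.54,0,-1],[0,0,0.54,0,-1]]])

```text
clock: 22.25
tool_pos: [0.4616, 0.2188, 0.0254]
orientation: [179.8, 0.3, 9.1]
force: [-0.5, -1.2, -0.5]
opening: 0.0354
gripper_force: 30.0
```

```bash
python3 -c "
from h import *
s=look('w6','green_button_c',.034,.03)"
```

```text
tcp [0.4626 0.2197 0.027 ] [1.799e+02 1.000e-01 9.100e+00]
0.77 [251. 139.] world [0.5204 0.2298 0.034 ] units [ 0.294 -0.004 -0.   ]
0.44 [256. 247.] world [0.4584 0.2174 0.034 ] units [-0.022  0.008  0.   ]
fit (0.74, array([520.4, 231.6]), array([42.9, 35. ]), 9.1)
```

View pics/w6.png

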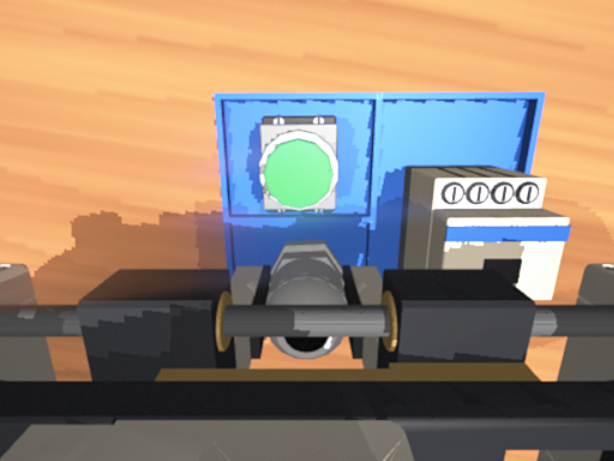

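Green button is centred in its bay; the gland is above its own bay, clear of the divider.

Request:
carry_out(deltas=[[[0,0,0.01,0,-1],[0,0,0.02,0,-1],[0,0,0.03,0,-1],[0,0,0.03,0,-1],[0,0,0.03,0,-1]]])

```text
clock: 22.9
tool_pos: [0.463, 0.221, 0.0223]
orientation: [-180.0, -0.0, 9.2]
force: [-0.2, 0.3, -0.5]
opening: 0.0357
gripper_force: 30.0
```

Request:
carry_out(deltas=[[[0,0,0.004,0,-1],[0,0,0.004,0,-1],[0,0,0.004,0,-1]]])

```text
clock: 23.2
tool_pos: [0.4629, 0.2209, 0.0213]
orientation: [180.0, 0.0, 9.2]
force: [-0.0, 0.0, -0.0]
opening: 0.0354
gripper_force: 30.0
```

Request:
carry_out(deltas=[[[0,0,0.003,0,-1],[0,0,0.003,0,-1],[0,0,0.003,0,-1]]])

```text
clock: 23.5
tool_pos: [0.463, 0.2209, 0.0207]
orientation: [180.0, 0.0, 9.2]
force: [-0.6, -0.2, 0.6]
opening: 0.0355
gripper_force: 30.0
```

Request:
carry_out(deltas=[[[0,0,0.005,0,-1],[0,0,0.005,0,-1],[0,0,0.005,0,-1]]])

```text
clock: 23.8
tool_pos: [0.4629, 0.2209, 0.0197]
orientation: [180.0, 0.0, 9.2]
force: [-0.9, 0.2, -0.5]
opening: 0.0354
gripper_force: 30.0
```

Request:
carry_out(deltas=[[[0,0,0.003,0,-1],[0,0,0.003,0,-1],[0,0,0.003,0,-1]]])

```text
clock: 24.1
tool_pos: [0.463, 0.221, 0.0193]
orientation: [-180.0, -0.0, 9.2]
force: [-0.9, 0.6, 2.0]
opening: 0.0356
gripper_force: 30.0
```

Request:
carry_out(deltas=[[[0,0,0,0,0.2],[0,0,0,0,0.2],[0,0,0,0,0.2],[0,0,0,0,0.2],[0,0,0,0,0.2]]])

```text
clock: 24.6
tool_pos: [0.4629, 0.2209, 0.0191]
orientation: [180.0, 0.0, 9.2]
force: [0.0, 0.3, 0.3]
opening: 0.0524
gripper_force: 0.0
```

Request:
carry_out(deltas=[[[0,0,-0.1,0,0.2],[0,0,-0.3,0,0.2],[0,0,-0.55,0,0.2],[0,0,-0.8,0,0.2],[0,0,-0.8,0,0.2]]])

```text
clock: 25.1
tool_pos: [0.4662, 0.2233, 0.1865]
orientation: [-179.7, -0.6, 9.2]
force: [0.1, 1.6, -0.9]
opening: 0.0524
gripper_force: 0.0
```

Request:
carry_out(deltas=[[[0.07,0.25,0,0,1],[0.14,0.5,0,0,1],[0.2,0.75,0,0,1],[0.2,0.75,0,0,1]]])

```text
clock: 25.5
tool_pos: [0.5272, 0.0753, 0.1789]
orientation: [180.0, 0.0, 8.9]
force: [0.1, 0.6, -0.4]
opening: 0.0791
gripper_force: 0.0
```

Request:
carry_out(deltas=[[[0.07,0.25,0,0,1],[0.14,0.5,0,0,1],[0.2,0.75,0,0,1],[0.2,0.75,0,0,1]]])

```text
clock: 25.9
tool_pos: [0.5908, -0.0665, 0.1785]
orientation: [180.0, 0.0, 8.9]
force: [-0.0, -0.4, 0.3]
opening: 0.0878
gripper_force: 0.0
```

Request:
carry_out(deltas=[[[0.07,0.25,0,-0.015,1],[0.14,0.5,0,-0.03,1],[0.2,0.75,0,-0.041,1],[0.2,0.75,0,-0.041,1],[0.2,0.75,0,-0.041,1]]])

```text
clock: 26.4
tool_pos: [0.6529, -0.2052, 0.178]
orientation: [-179.9, 0.1, 23.8]
force: [-0.7, 0.1, 0.7]
opening: 0.0872
gripper_force: 0.0
```

```bash
python3 -c "
from h import *
s=look('w7','breaker_c',.034,.034)"
```

```text
tcp [ 0.6527 -0.204   0.1784] [-1.80e+02  1.00e-01  2.38e+01]
fit (0.66, array([ 652.9, -198.3]), array([91. , 40.2]), 24.1)
```

View pics/w7.png

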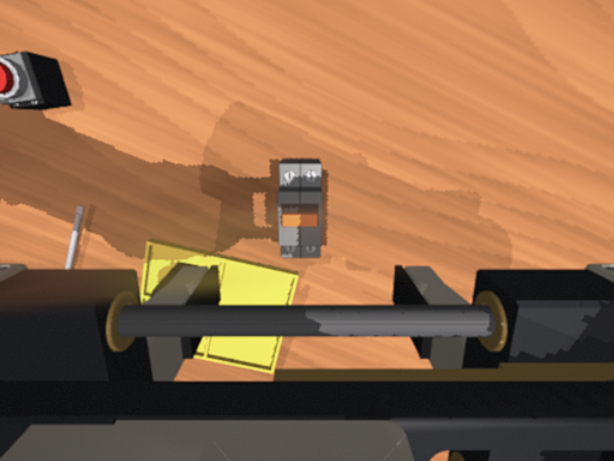

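The breaker at (300,208) is parallel to the tool and about 4 mm to -y.

Request:
carry_out(deltas=[[[0.01,-0.022,0.25,0,1],[0.01,-0.022,0.5,0,1],[0.01,-0.022,0.68,0,1],[0.01,-0.022,0.76,0,1],[0.01,-0.022,0.785,0,1]]])

```text
clock: 27.05
tool_pos: [0.6516, -0.1976, 0.0201]
orientation: [-179.9, 0.2, 24.0]
force: [0.8, 0.5, -0.0]
opening: 0.088
gripper_force: 0.0
```

Request:
carry_out(deltas=[[[0,0,0,0,-1],[0,0,0,0,-1],[0,0,0,0,-1],[0,0,0,0,-1],[0,0,0,0,-1]]])

```text
clock: 27.55
tool_pos: [0.6535, -0.1995, 0.023]
orientation: [180.0, -0.1, 23.9]
force: [-0.8, -0.5, -0.3]
opening: 0.0534
gripper_force: 0.0
```

Request:
carry_out(deltas=[[[0,0,0,0,-1],[0,0,0,0,-1],[0,0,0,0,-1],[0,0,0,0,-1]]])

```text
clock: 27.95
tool_pos: [0.6531, -0.1995, 0.0223]
orientation: [180.0, 0.0, 23.9]
force: [-1.6, 0.2, 2.2]
opening: 0.0363
gripper_force: 30.0
```

Request:
carry_out(deltas=[[[0,0,-0.15,0,-1],[0,0,-0.4,0,-1],[0,0,-0.6,0,-1],[0,0,-0.6,0,-1]]])

```text
clock: 28.35
tool_pos: [0.6566, -0.2, 0.149]
orientation: [179.7, -0.5, 24.0]
force: [1.0, 0.3, -2.2]
opening: 0.0359
gripper_force: 30.0
```

Request:
carry_out(deltas=[[[-0.15,-0.07,0,0.012,-1],[-0.3,-0.14,0,0.025,-1],[-0.5,-0.22,0,0.0414,-1],[-0.63,-0.28,0,0.0414,-1],[-0.63,-0.28,0,0.0414,-1]]])

```text
clock: 28.85
tool_pos: [0.5109, -0.1991, 0.1416]
orientation: [-179.9, 0.1, 8.9]
force: [0.2, 0.4, -2.8]
opening: 0.0357
gripper_force: 30.0
```

```bash
python3 -c "
from h import *
s=look('w8','tray_yellow',0,.008)"
```

```text
tcp [ 0.5134 -0.1992  0.1421] [-180.    0.    9.]
0.92 [218. 175.] world [ 0.5075 -0.1591  0.    ] units [ 0.002 -0.203 -0.   ]
fit (0.95, array([ 510.3, -159.7]), array([120.4, 160.6]), 9.9)
```

View pics/w8.png

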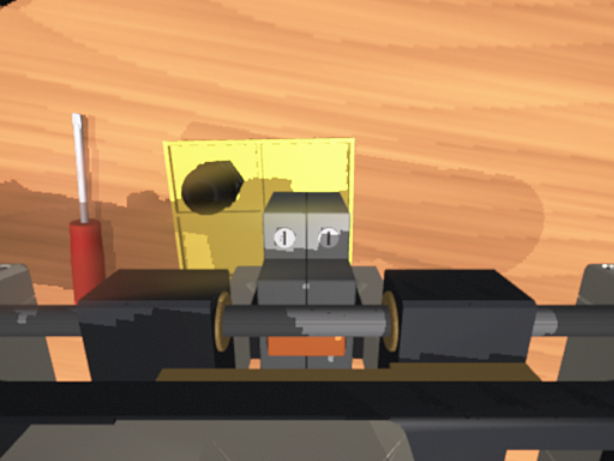

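Request:
carry_out(deltas=[[[0,-0.008,0.15,0,-1],[0,-0.008,0.3,0,-1],[0,-0.008,0.44,0,-1],[0,-0.008,0.53,0,-1],[0,-0.008,0.55,0,-1]]])

```text
clock: 29.5
tool_pos: [0.5142, -0.1975, 0.0292]
orientation: [-179.9, 0.3, 9.0]
force: [0.7, -0.1, -2.6]
opening: 0.036
gripper_force: 30.0
```

Request:
carry_out(deltas=[[[0,0,0.005,0,-1],[0,0,0.01,0,-1],[0,0,0.02,0,-1],[0,0,0.02,0,-1]]])

```text
clock: 29.9
tool_pos: [0.5155, -0.1977, 0.0288]
orientation: [180.0, -0.1, 9.0]
force: [-0.9, 0.2, -1.7]
opening: 0.036
gripper_force: 30.0
```

Request:
carry_out(deltas=[[[0,0,0.004,0,-1],[0,0,0.004,0,-1],[0,0,0.004,0,-1]]])

```text
clock: 30.2
tool_pos: [0.5151, -0.1977, 0.0276]
orientation: [180.0, -0.0, 9.0]
force: [0.8, -0.3, -2.1]
opening: 0.0359
gripper_force: 30.0
```

Request:
carry_out(deltas=[[[0,0,0.008,0,-1],[0,0,0.008,0,-1],[0,0,0.008,0,-1]]])

```text
clock: 30.5
tool_pos: [0.5149, -0.1977, 0.0257]
orientation: [-180.0, 0.0, 9.0]
force: [-0.7, -0.1, -3.2]
opening: 0.0358
gripper_force: 30.0
```

Request:
carry_out(deltas=[[[0,0,0.003,0,-1],[0,0,0.003,0,-1],[0,0,0.003,0,-1]]])

```text
clock: 30.8
tool_pos: [0.5151, -0.1977, 0.0253]
orientation: [180.0, -0.0, 9.0]
force: [-0.1, -0.3, -0.5]
opening: 0.0357
gripper_force: 30.0
```

Request:
carry_out(deltas=[[[0,0,0.003,0,-1],[0,0,0.003,0,-1],[0,0,0.003,0,-1]]])

```text
clock: 31.1
tool_pos: [0.5151, -0.1977, 0.0252]
orientation: [180.0, -0.0, 9.0]
force: [-2.1, 1.6, 5.9]
opening: 0.0359
gripper_force: 30.0
```

Request:
carry_out(deltas=[[[0,0,-0.003,0,0.14],[0,0,-0.003,0,0.14],[0,0,-0.003,0,0.14],[0,0,-0.003,0,0.14],[0,0,-0.003,0,0.14]]])

```text
clock: 31.6
tool_pos: [0.515, -0.1977, 0.0251]
orientation: [180.0, 0.0, 9.0]
force: [-0.1, 0.6, 0.9]
opening: 0.0498
gripper_force: 0.0
```

Request:
carry_out(deltas=[[[0,0,-0.1,0,0.14],[0,0,-0.3,0,0.14],[0,0,-0.55,0,0.14],[0,0,-0.8,0,0.14],[0,0,-0.8,0,0.14]]])

```text
clock: 32.1
tool_pos: [0.519, -0.1986, 0.1928]
orientation: [179.8, -0.7, 9.1]
force: [0.6, 0.4, 0.5]
opening: 0.0499
gripper_force: 0.0
```

Request:
carry_out(deltas=[[[0.15,-0.18,0,0,1],[0.3,-0.37,0,0,1],[0.46,-0.57,0,0,1],[0.46,-0.57,0,0,1]]])

```text
clock: 32.5
tool_pos: [0.5905, -0.0666, 0.1848]
orientation: [-180.0, -0.1, 9.2]
force: [-0.7, -0.4, -0.1]
opening: 0.0762
gripper_force: 0.0
```

Request:
carry_out(deltas=[[[0.15,-0.18,0,-0.018,1],[0.3,-0.37,0,-0.036,1],[0.46,-0.57,0,-0.053,1],[0.46,-0.57,0,-0.053,1],[0.46,-0.57,0,-0.053,1]]])

```text
clock: 33.0
tool_pos: [0.661, 0.0574, 0.1841]
orientation: [-180.0, 0.1, 28.2]
force: [-0.9, -1.4, -0.0]
opening: 0.088
gripper_force: 0.0
```

```bash
python3 -c "
from h import *
s=look('w9','red_button_c',.031,.031)"
```

```text
tcp [0.6606 0.0564 0.1844] [-1.80e+02  1.00e-01  2.81e+01]
0.91 [253. 176.] world [0.6586 0.0577 0.031 ] units [-0.006 -0.011  0.   ]
fit (0.98, array([662.3,  55. ]), array([46.5, 31.3]), 31.2)
```

View pics/w9.png

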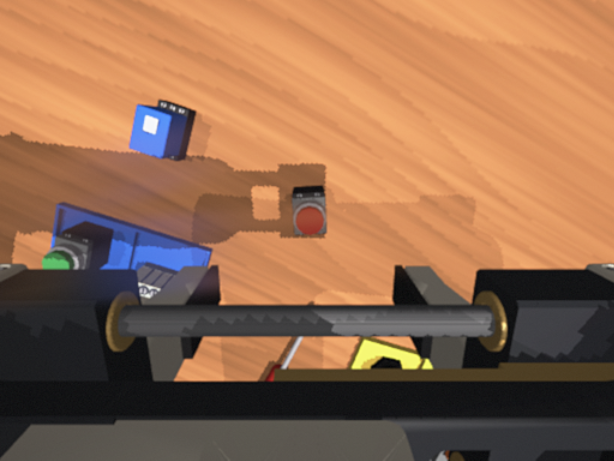

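The red button at (309,210) is centred, turned about 3° more.

Request:
carry_out(deltas=[[[0,0,0.25,-0.007,1],[0,0,0.5,-0.007,1],[0,0,0.7,-0.007,1],[0,0,0.8,-0.007,1],[0,0,0.83,-0.007,1]]])

```text
clock: 33.65
tool_pos: [0.6589, 0.0544, 0.0166]
orientation: [-179.9, 0.3, 30.5]
force: [0.4, 0.3, -0.3]
opening: 0.0875
gripper_force: 0.0
```

Request:
carry_out(deltas=[[[0,0,0,0,-1],[0,0,0,0,-1],[0,0,0,0,-1],[0,0,0,0,-1],[0,0,0,0,-1]]])

```text
clock: 34.15
tool_pos: [0.6614, 0.0565, 0.0202]
orientation: [180.0, -0.1, 30.6]
force: [-0.2, -0.4, -0.3]
opening: 0.053
gripper_force: 0.0
```

Request:
carry_out(deltas=[[[0,0,0,0,-1],[0,0,0,0,-1],[0,0,0,0,-1],[0,0,0,0,-1],[0,0,0,0,-1]]])

```text
clock: 34.65
tool_pos: [0.661, 0.0563, 0.0192]
orientation: [180.0, 0.0, 30.6]
force: [-0.7, -0.6, 0.9]
opening: 0.03
gripper_force: 30.0
```

Request:
carry_out(deltas=[[[0,0,-0.15,0,-1],[0,0,-0.4,0,-1],[0,0,-0.6,0,-1],[0,0,-0.6,0,-1]]])

```text
clock: 35.05
tool_pos: [0.6646, 0.0571, 0.1461]
orientation: [179.8, -0.6, 30.7]
force: [0.8, 1.1, -0.9]
opening: 0.03
gripper_force: 30.0
```

Request:
carry_out(deltas=[[[-0.15,0.04,0,0,-1],[-0.35,0.08,0,0,-1],[-0.55,0.13,0,0,-1],[-0.638,0.154,0,0,-1]]])

```text
clock: 35.45
tool_pos: [0.564, -0.0369, 0.1388]
orientation: [-179.9, 0.1, 30.6]
force: [1.3, -0.4, -0.7]
opening: 0.03
gripper_force: 30.0
```

Request:
carry_out(deltas=[[[-0.2,0.05,0,0.02,-1],[-0.4,0.1,0,0.04,-1],[-0.638,0.154,0,0.059,-1],[-0.638,0.154,0,0.059,-1],[-0.638,0.154,0,0.059,-1]]])

```text
clock: 35.95
tool_pos: [0.4725, -0.1273, 0.1395]
orientation: [180.0, -0.1, 9.3]
force: [1.2, 0.6, -0.2]
opening: 0.0297
gripper_force: 30.0
```

```bash
python3 -c "
from h import *
s=look('w10','tray_yellow',0,.008)
for r in ctrl.spot_point(s,'black_gland_c')[:1]: print(r['p'],atz(s,r['centre'],.032))"
```

```text
tcp [ 0.4733 -0.1268  0.1395] [ 1.8e+02 -1.0e-01  9.4e+00]
0.74 [294. 153.] world [ 0.5061 -0.164   0.    ] units [0.131 0.21  0.   ]
fit (0.7, array([ 507.2, -160.7]), array([128.2, 159.1]), 9.9)
0.84 [ 0.52692827 -0.1200564   0.032     ]
```

View pics/w10.png

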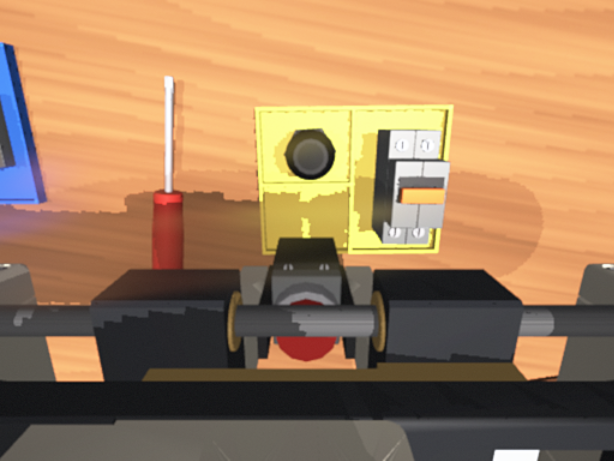

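Breaker and black gland sit well; the red button is over the free bay's place.

Request:
carry_out(deltas=[[[-0.01,0.005,0.15,0,-1],[-0.01,0.005,0.3,0,-1],[-0.01,0.005,0.44,0,-1],[-0.01,0.005,0.53,0,-1],[-0.01,0.005,0.55,0,-1]]])

```text
clock: 36.65
tool_pos: [0.47, -0.1275, 0.0269]
orientation: [-180.0, 0.2, 9.4]
force: [-0.1, -0.7, -0.1]
opening: 0.0296
gripper_force: 30.0
```

Request:
carry_out(deltas=[[[0,0,0.005,0,-1],[0,0,0.01,0,-1],[0,0,0.015,0,-1],[0,0,0.02,0,-1],[0,0,0.02,0,-1]]])

```text
clock: 37.15
tool_pos: [0.4712, -0.1279, 0.0256]
orientation: [180.0, -0.1, 9.4]
force: [-0.3, -0.0, -1.0]
opening: 0.03
gripper_force: 30.0
```

Request:
carry_out(deltas=[[[0,0,0.005,0,-1],[0,0,0.005,0,-1],[0,0,0.005,0,-1]]])

```text
clock: 37.45
tool_pos: [0.471, -0.128, 0.0242]
orientation: [180.0, -0.0, 9.4]
force: [-1.2, -0.2, -0.6]
opening: 0.0299
gripper_force: 30.0
```

Request:
carry_out(deltas=[[[0,0,0.007,0,-1],[0,0,0.007,0,-1],[0,0,0.007,0,-1]]])

```text
clock: 37.75
tool_pos: [0.4708, -0.128, 0.0227]
orientation: [-180.0, 0.0, 9.4]
force: [0.1, -0.2, -0.5]
opening: 0.0296
gripper_force: 30.0
```

Request:
carry_out(deltas=[[[0,0,0.003,0,-1],[0,0,0.003,0,-1],[0,0,0.003,0,-1]]])

```text
clock: 38.05
tool_pos: [0.471, -0.128, 0.0222]
orientation: [180.0, -0.0, 9.4]
force: [-0.6, 0.2, -0.7]
opening: 0.0295
gripper_force: 30.0
```

Request:
carry_out(deltas=[[[0,0,0.003,0,-1],[0,0,0.003,0,-1],[0,0,0.003,0,-1]]])

```text
clock: 38.35
tool_pos: [0.471, -0.128, 0.0221]
orientation: [180.0, -0.0, 9.4]
force: [-2.7, 1.6, 7.8]
opening: 0.0299
gripper_force: 30.0
```

Request:
carry_out(deltas=[[[0,0,-0.003,0,0.14],[0,0,-0.003,0,0.14],[0,0,-0.003,0,0.14],[0,0,-0.003,0,0.14],[0,0,-0.003,0,0.14]]])

```text
clock: 38.85
tool_pos: [0.4709, -0.128, 0.0221]
orientation: [180.0, 0.0, 9.4]
force: [-0.4, -0.1, -0.6]
opening: 0.0497
gripper_force: 0.0
```

Request:
carry_out(deltas=[[[0,0,-0.1,0,0.14],[0,0,-0.3,0,0.14],[0,0,-0.55,0,0.14],[0,0,-0.8,0,0.14],[0,0,-1,0,0.14]]])

```text
clock: 39.35
tool_pos: [0.4711, -0.1281, 0.2253]
orientation: [180.0, -0.1, 9.4]
force: [1.7, 0.4, -0.6]
opening: 0.0499
gripper_force: 0.0
```

Request:
carry_out(deltas=[[[0,0.25,0,0,0.14],[0,0.5,0,0,0.14],[0,0.75,0,0,0.14],[0,1,0,0,0.14],[0,1,0,0,0.14]]])

```text
clock: 39.85
tool_pos: [0.5034, -0.3301, 0.2207]
orientation: [180.0, 0.1, 9.1]
force: [-0.0, 1.2, -0.2]
opening: 0.0502
gripper_force: 0.0
```

```bash
python3 -c "
from h import *
s=ctrl.snapshot('side'); cv2.imwrite('pics/s1.png',cv2.resize(s['color'][150:330,180:360,::-1],None,fx=3.2,fy=3.2,interpolation=2))
t=ctrl.snapshot('top'); cv2.imwrite('pics/t1.png',cv2.resize(t['color'][130:280,100:380,::-1],None,fx=2.8,fy=2.8,interpolation=2))"
```

```text
(no output)
```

View pics/s1.png

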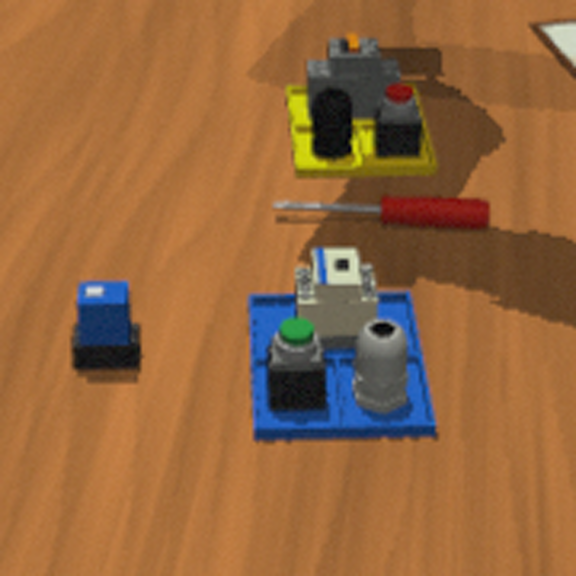

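View pics/t1.png

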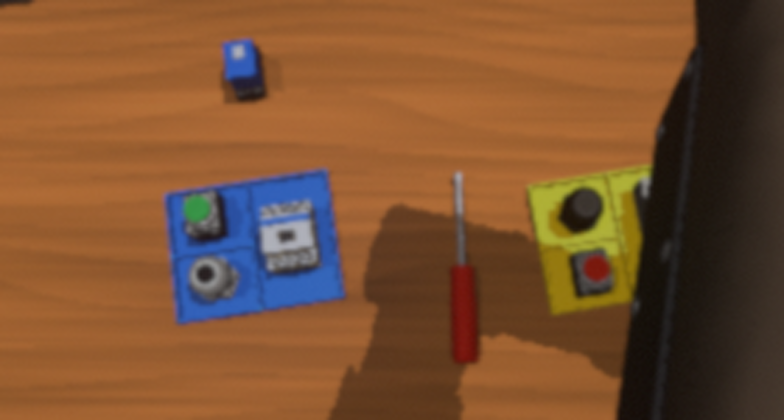

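All five parts stand upright in their own bays, and the relay, black gland and screwdriver have not moved. I'm handing the job in.

```bash
python3 -c "
from plant import ctrl
print(ctrl.close_job())"
```

```text
the job is handed in; nothing more can be done
None
```

Both kits are made up and the job is handed in at about 40 s of the 128 s; the last side and top pictures show all five parts upright in their bays and the relay, black gland and screwdriver still in place.

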